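# Zero the three depth gauges on the surface plate

## Robot

A 6-joint arm with a two-finger parallel gripper is mounted at the origin on the work surface. World frame = base frame: x ahead of the robot, y to its left, z up, the work surface at z = 0. Lengths are in m, angles in degrees, forces in N, time in s.
With the tool pointing down it reaches from about 0.4 to 0.825 m from the base axis. Payload 7 kg.
Tool frame: the origin (TCP) lies between the finger pads; the fingertips stand 22 mm ahead of it and the grasp point (between the pads) lies 3 mm ahead of it; z points along the fingers, y is the line along which they close (so a half turn about z gives the same grasp; the last joint's range is limited). The gripper opens to 88 mm and grips with 3 to 60 N. Pads are 19 mm wide; open, the fingers measure 130 mm over their backs; the gripper's body (78 mm by 193 mm) begins 47 mm behind the grasp point.
Start: joints at [93.054, 20.546, 0.682, 0, -70.136, -16.507], TCP at [0.157, 0.656, 0.249] pointing down, gripper open.
Joint ranges: [-176.03, 176.03], [-82.01, 121.73], [-58.28, 71.71], [-173.87, 95.51], [-174.79, -0.11], [-173.66, 173.66]. Speed limits (degrees/s): [136.94, 136.94, 172.46, 180, 180, 180].

## Interface

Orientations are given as [roll, pitch, yaw] about the fixed x, y, z axes, in that order (R = Rz(yaw) Ry(pitch) Rx(roll)).
In Python, from plant import ctrl gives the robot as it stands.
- The arm moves only by the tool apply_moves, never from a script. Its argument "targets" is a list of rows, each an object with "travel": the shift along the tool's x, y, z in mm, a list of three; "roll": the turn about the tool's z in degrees; "jaw": the finger opening in mm, from 0 to 87.6. In form: [{"travel": [tx, ty, tz], "roll": roll, "jaw": jaw}, ...]. A call has 1 to 10 rows; each row shifts and turns the commanded pose from where the row before left it, along the tool's axes as they then stand; what a row does not reach is not made up. A row lasts 1/10 s, in which the tool goes at most 50 mm and 8.59 degrees, less where a joint would pass 70% of its speed; a pose out of reach is approached as far as the arm can. A call with a gripper value outside its range is refused whole. The fingers move at their own pace and stop on an object; the grip force is fixed at half the most. Time passes only in rows, so rows that do not move let the fingers close. It gives the time, the measured TCP pose, the force, the opening and the grip force at its end, in the units of the state.
- ctrl.get_obs(): the state, without advancing time (a new reading comes with each control period).
- ctrl.snapshot(name): name is "scene" or "top" or "wrist"; returns the picture (420x560x3 uint8, red, green, blue); there is no depth.
- ctrl.calibration(name): a dict with "K" (3x3 intrinsics, pixels), "extrinsics" (4x4, takes a point from camera to world coordinates); the wrist camera has in their place "hand_eye" (4x4, takes a point from camera to tool coordinates, whose origin is the TCP and whose axes are the flange's). Camera axes: x right, y down, z forward; pixel columns grow to the right and rows downward; lengths in m; the calibration is good to about 2 mm. A picture is of the moment at which its call begins: read the wrist's pose just before it. calibration takes no time and is no camera call.
- ctrl.close_job(): hands the job in; it is judged then, once.
The state is a dict: "clock": time; "joint_pos": joint angles; "qvel": joint speeds; "tau": joint torques, N m; "tool_pos": TCP position; "orientation": TCP orientation; "force": force on the tool from outside, world axes, zero at the start; "moment": the same for the moment, N m; "opening": finger opening in m; "gripper_force": force on a finger pad.
Only numpy, scipy, OpenCV 4.12 (cv2) and the standard library are available. Lean on these libraries where they do the work, as an engineer would, in place of code of your own. Each camera call takes 0.05 s, during which the arm holds its last target. There are 200 camera calls.

## Task

Zero the depth gauges where they stand on the surface plate: with the fingertips, lightly press the plungers fully down one at a time, first the one with the round disc head, then the square head, then the ball head, and after that press the zero key on the readout and let it spring back. Only touch: do not grip, lift or shift the gauges, press gently, and leave everything else on the bench alone.

Things in the scene. Friction and masses are not known exactly. Their poses are not given: they have to be found in the camera images.
- plate: dark granite surface plate, fixed to the bench, 400 x 480 x 50 mm high; origin at the centre of its underside, so its top is 50 mm above the origin; x and y along its sides, z up
- round_gauge: loose steel depth gauge (0.6 to 1.2 kg) standing on the plate: square foot 60 x 60 x 14 mm, on it an upright column 30 mm across whose top is 45 mm above the foot's underside, and above the column a plunger with a bright metal head: flat round disc, 46 mm across, 8 mm thick. Origin at the centre of the foot's underside, z up
- round_top (a point): centre of the top of the round head, on the gauge's axis; it moves with the plunger: 68 mm above the gauge's underside when fully up, 54 mm when fully down
- round_plunger (a joint): downward travel of this plunger in m: 0 fully up, 0.014 fully down on its stop (head 1 mm above the column); it starts 0 to 5 mm down; slides against about 3 N of friction and stays where it is left
- square_gauge: loose steel depth gauge (0.6 to 1.2 kg) standing on the plate: square foot 60 x 60 x 14 mm, on it an upright column 30 mm across whose top is 45 mm above the foot's underside, and above the column a plunger with a bright metal head: flat square plate, 40 x 40 mm, 8 mm thick. Origin at the centre of the foot's underside, z up
- square_top (a point): centre of the top of the square head, on the gauge's axis; it moves with the plunger: 68 mm above the gauge's underside when fully up, 54 mm when fully down
- square_plunger (a joint): downward travel of this plunger in m: 0 fully up, 0.014 fully down on its stop (head 1 mm above the column); it starts 0 to 5 mm down; slides against about 3 N of friction and stays where it is left
- ball_gauge: loose steel depth gauge (0.6 to 1.2 kg) standing on the plate: square foot 60 x 60 x 14 mm, on it an upright column 30 mm across whose top is 45 mm above the foot's underside, and above the column a plunger with a bright metal head: ball, 26 mm across. Origin at the centre of the foot's underside, z up
- ball_top (a point): centre of the top of the ball head, on the gauge's axis; it moves with the plunger: 86 mm above the gauge's underside when fully up, 72 mm when fully down
- ball_plunger (a joint): downward travel of this plunger in m: 0 fully up, 0.014 fully down on its stop (head 1 mm above the column); it starts 0 to 5 mm down; slides against about 3 N of friction and stays where it is left
- readout: grey readout box fixed to the bench right of the plate, 110 (x) x 120 (y) x 50 mm high, with a dark display on its half away from the robot and one round black key on its half towards the robot; origin at the centre of its underside
- zero_key_top (a point): centre of the top of the zero key, a round black push key 28 mm across in a 44 mm grey collar; 71 mm above the bench when up, 9 mm above its collar
- zero_key (a joint): downward travel of the zero key in m: 0 up, 0.005 fully down; springs back; about 1.5 N starts it and 4.5 N puts it fully down
- gauge_block: loose steel gauge block, 35 x 12 x 30 mm high, on the plate; origin at the centre of its underside; a bystander, not to be disturbed
- bush: loose brass bush (ring), 42 mm across, 24 mm high, on the plate; origin at the centre of its underside; a bystander, not to be disturbed
- pin_gauge: loose plain steel pin standing upright, 18 mm across, 45 mm high, on the plate; origin at the centre of its underside; a bystander, not to be disturbed
- shaft: loose stepped aluminium shaft end standing upright, 40 mm across at the foot, 50 mm high, on the plate; origin at the centre of its underside; a bystander, not to be disturbed
- mic_stand: loose grey micrometer stand on the bench left of the plate, foot 150 x 75 mm, 155 mm high; origin at the centre of its underside; a bystander, not to be disturbed
- driver: loose screwdriver lying on the bench left of the plate, 170 mm long; origin at the middle of its length, on the bench under its axis; a bystander, not to be disturbed
- flange: loose steel flange on the bench to the right, 84 mm across, 34 mm high; origin at the centre of its underside; a bystander, not to be disturbed
Things that resemble listed ones, but are neither listed nor needed, are in the scene too. What is shaped like the readout but purple is not meant. What is shaped like the round_gauge but yellow is not meant.

How it is judged (in metres and radians):
On the way, in this order (a step that is already met when the one before it is completed fails the run):
1. the round plunger is down (value of joint round_plunger above 0.0115 m), for 0.1 s.
2. then the square plunger is down (value of joint each of round_plunger, square_plunger above 0.0115 m), for 0.1 s.
3. then the ball plunger is down (all of step 2 and value of joint ball_plunger above 0.0115 m), for 0.1 s.
4. then the zero key is pressed (all of step 3 and value of joint zero_key above 0.003 m), for 0.05 s.
5. and the key springs back (value of joint zero_key below 0.001 m), for 0.1 s.
At the end, for the whole second after the job is handed in: All three plungers are down (at least 11.5 of 14 mm), the zero key is up again (within 1 mm), the gauges stand upright and still within 15 mm of where they were, and every bystander is within 20 mm of its place (all of step 3 and value of joint zero_key below 0.001 m and distance of each of round_gauge, square_gauge, ball_gauge from where it was at the start of the episode below 0.015 m and angle between each of round_gauge, square_gauge, ball_gauge's own z axis and vertical below 0.05 rad and linear speed of each of round_gauge, square_gauge, ball_gauge below 0.01 m/s and distance of each of gauge_block, bush, pin_gauge, shaft, mic_stand, driver, flange from where it was at the start of the episode below 0.02 m); the robot touches nothing.
It fails at once if a plunger is pressed before its turn (order: round, square, ball) ((value of joint square_plunger above 0.008 m and value of joint round_plunger below 0.0095 m) or (value of joint ball_plunger above 0.008 m and value of joint any of round_plunger, square_plunger below 0.0095 m)).
It fails at once if the zero key is pressed before all three plungers are down (value of joint zero_key above 0.002 m and value of joint any of round_plunger, square_plunger, ball_plunger below 0.0095 m).
It fails at once if a gauge or the key is hit hard (over 40 N) (contact force between any of the arm, the fingers and round_gauge above 40 N or contact force between any of the arm, the fingers and square_gauge above 40 N or contact force between any of the arm, the fingers and ball_gauge above 40 N or contact force between any of the arm, the fingers and readout above 40 N).
It fails at once if a gauge is lifted, carried, tipped or shoved more than 15 mm (distance of any of round_gauge, square_gauge, ball_gauge from where it was at the start of the episode above 0.015 m or z of any of round_gauge, square_gauge, ball_gauge in the frame of plate above 0.055 m or angle between any of round_gauge, square_gauge, ball_gauge's own z axis and vertical above 0.12 rad).
It fails at once if a bystander is moved more than 20 mm (distance of any of gauge_block, bush, pin_gauge, shaft, mic_stand, driver, flange from where it was at the start of the episode above 0.02 m).
It also fails if it takes over 54 s, if anything falls off the work surface, if the arm or the gripper's body presses on something with over 40 N, if the wrist force passes 120 N, or if a joint passes its speed limit or range.

## Working session

There is one attempt and no reset: what is moved stays moved. The work goes in short steps, Python scripts to look and compute and a tool call to move; the robot and the scene stay as the last step left them, time stands still between calls to the robot, and variables do not carry over. Pictures are saved under pics/ and viewed, at most 10 in all, crops included, and the job is handed in when it is done.

Besides the shell and the picture viewer there is one more tool, called after "Request:" in YAML: its name, and indented under it one key for each argument. apply_moves: Moves the arm, as the interface text tells. Its arguments: {"type":"object","properties":{"targets":{"type":"array","items":{"type":"object","properties":{"travel":{"type":"array","items":{"type":"number"}},"roll":{"type":"number"},"jaw":{"type":"number"}}}}},"required":["targets"]}

```bash
ls; mkdir -p pics
python3 - <<'E'
from plant import ctrl
import cv2,numpy as np
np.set_printoptions(precision=4,suppress=True)
for n in("scene","top"):
    cv2.imwrite(f"pics/{n}0.png",ctrl.snapshot(n)[:,:,::-1]); c=ctrl.calibration(n); print(n,c["K"],c["extrinsics"])
print(ctrl.calibration("wrist"))
print(ctrl.get_obs())
E
```

```text
pics
scene [[414.1947   0.     284.1659]
 [  0.     414.1947 209.4704]
 [  0.       0.       1.    ]] [[ 0.5515  0.5156 -0.6557  1.2083]
 [ 0.8341 -0.3515  0.4252 -0.4358]
 [-0.0112 -0.7814 -0.6239  0.8011]
 [ 0.      0.      0.      1.    ]]
top [[402.1315   0.     286.7843]
 [  0.     402.1315 208.429 ]
 [  0.       0.       1.    ]] [[ 0.0007 -0.9959  0.0905  0.3992]
 [-1.     -0.0003  0.0045  0.0252]
 [-0.0045 -0.0906 -0.9959  1.1772]
 [ 0.      0.      0.      1.    ]]
{'K': array([[306.5898,   0.    , 274.6002],
       [  0.    , 306.5898, 211.1135],
       [  0.    ,   0.    ,   1.    ]]), 'hand_eye': array([[-0.0011, -0.9549, -0.2968,  0.0806],
       [ 1.    , -0.0013,  0.0003,  0.001 ],
       [-0.0007, -0.2968,  0.9549, -0.1364],
       [ 0.    ,  0.    ,  0.    ,  1.    ]])}
{'clock': 0.1, 'joint_pos': array([ 93.0548,  20.5839,   0.6396,  -0.0203, -70.136 , -16.5071]), 'qvel': array([ 0.0174, -0.1178,  0.1998,  0.0827,  0.0321, -0.0205]), 'tau': array([ -0.0011, -58.4159,  29.3752,   7.0156,   0.0102,  -0.    ]), 'tool_pos': array([0.1569, 0.6561, 0.2478]), 'orientation': array([179.9175,  -0.0046, -13.4592]), 'force': array([ 0.293 , -0.0415, -0.2143]), 'moment': array([-0.0033,  0.018 , -0.0185]), 'gripper_force': 0.0, 'opening': 0.08789609475919792}
```

View pics/scene0.png

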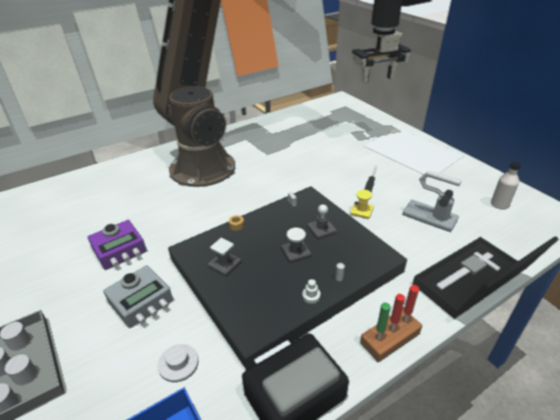

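View pics/top0.png

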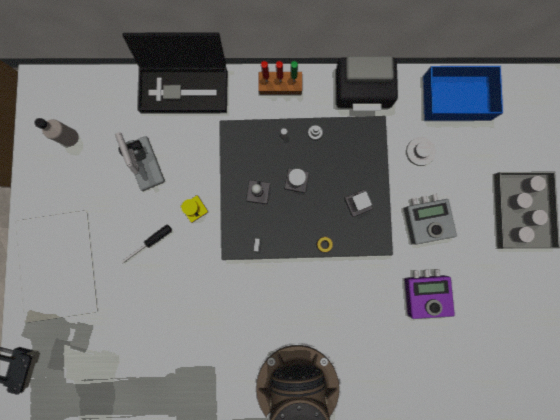

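The top view shows the round disc at (297,177), the square head at (362,201), the ball at (257,188) and the grey readout key at (436,230). The lookalikes are the yellow gauge at (193,208) and the purple readout at (431,297), neither of which is meant. The scene view shows the same heads at about (296,235), (222,245), (323,210) and (128,279).

```bash
cat > h.py <<'E'
import cv2,numpy as np
from plant import ctrl
np.set_printoptions(precision=4,suppress=True)
def blob(img,c,r,fn):
    x,y=c; w=img[y-r:y+r+1,x-r:x+r+1]; m=fn(w).astype(np.uint8)
    n,l,s,ce=cv2.connectedComponentsWithStats(m); k=1+np.argmax(s[1:,4])
    return ce[k]+[x-r,y-r],s[k]
def ray(K,T,p):
    d=T[:3,:3]@np.linalg.inv(K)@[p[0],p[1],1]; return T[:3,3],d/np.linalg.norm(d)
def plane(K,T,p,z):
    o,d=ray(K,T,p); return o+d*(z-o[2])/d[2]
def tri(r1,r2):
    A=np.c_[r1[1],-r2[1]]; s=np.linalg.lstsq(A,r2[0]-r1[0],rcond=None)[0]
    a=r1[0]+s[0]*r1[1]; b=r2[0]+s[1]*r2[1]; return (a+b)/2,np.linalg.norm(a-b)
E
python3 - <<'E'
from h import *
t=cv2.imread("pics/top0.png");s=cv2.imread("pics/scene0.png")
ct=ctrl.calibration("top");cs=ctrl.calibration("scene")
br=lambda th:(lambda w:w.min(2)>th)
for n,a,b,th in(("round",(297,177),(296,235),150),("square",(362,201),(222,245),150),("ball",(257,188),(323,210),110)):
    p,sp=blob(t,a,14,br(th));q,sq=blob(s,b,14,br(th))
    X,e=tri(ray(ct["K"],ct["extrinsics"],p),ray(cs["K"],cs["extrinsics"],q))
    print(n,p,sp[2:],q,sq[2:],X,e,"plane.11",plane(ct["K"],ct["extrinsics"],p,.113))
A=cv2.resize(t[150:320,170:470],None,fx=2.6,fy=2.6,interpolation=2)
cv2.imwrite("pics/crop_top.png",A)
B=cv2.resize(s[180:330,80:360],None,fx=2.8,fy=2.8,interpolation=2)
cv2.imwrite("pics/crop_scene.png",B)
E
```

```text
round [296.9786 176.4652] [ 15  16 187] [295.7382 233.7539] [ 19  13 191] [0.5819 0.003  0.1133] 0.0005940312948967605 plane.11 [0.5818 0.0028 0.113 ]
square [361.8817 200.3817] [ 17  17 186] [221.4333 245.4714] [ 22  16 210] [ 0.5174 -0.1692  0.1146] 0.0004941687032503548 plane.11 [ 0.5175 -0.1697  0.113 ]
ball [255.7  187.86] [ 8  8 50] [332.5238 199.2619] [14 11 84] [0.5539 0.1214 0.1504] 0.027816681672962064 plane.11 [0.5511 0.1131 0.113 ]
```

View pics/crop_top.png

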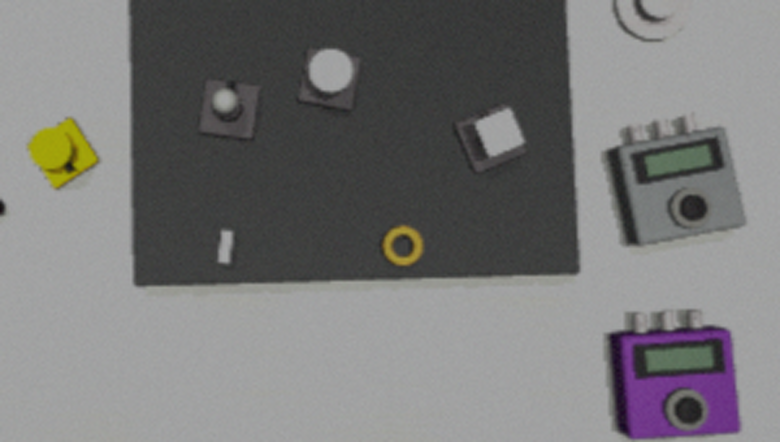

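View pics/crop_scene.png

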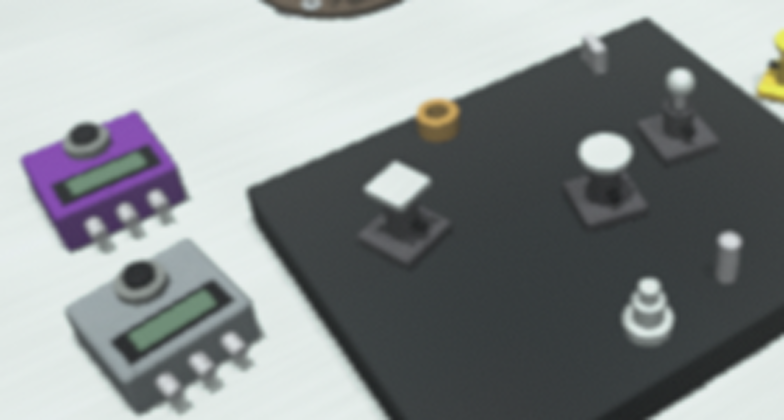

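The enlarged crops agree with the description. The bright-headed gauges are the disc, square and ball on the plate, and the grey readout's key is at top (436.5,229.6) and scene (129,278.6). The yellow gauge and purple readout are left alone. Next I move to a hover point over the plate.

Request:
apply_moves:
  targets:
    - {"travel":[13,13,0],"roll":0,"jaw":0}
    - {"travel":[27,27,0],"roll":0,"jaw":0}
    - {"travel":[27,27,0],"roll":0,"jaw":0}
    - {"travel":[27,27,0],"roll":0,"jaw":0}
    - {"travel":[27,27,0],"roll":0,"jaw":0}
    - {"travel":[27,27,0],"roll":0,"jaw":0}
    - {"travel":[27,27,0],"roll":0,"jaw":0}
    - {"travel":[27,27,0],"roll":0,"jaw":0}
    - {"travel":[27,27,0],"roll":0,"jaw":0}
    - {"travel":[27,27,0],"roll":0,"jaw":0}

```text
clock: 1.1
tool_pos: [0.3469, 0.3463, 0.2484]
orientation: [180.0, 0.0, -13.4]
force: [0.9, 1.1, -0.4]
opening: 0.0131
gripper_force: 0.0
```

Request:
apply_moves:
  targets:
    - {"travel":[27,27,0],"roll":0,"jaw":0}
    - {"travel":[27,27,0],"roll":0,"jaw":0}
    - {"travel":[27,27,0],"roll":0,"jaw":0}
    - {"travel":[27,27,0],"roll":0,"jaw":0}
    - {"travel":[27,27,0],"roll":0,"jaw":0}
    - {"travel":[27,27,0],"roll":0,"jaw":0}
    - {"travel":[27,27,0],"roll":0,"jaw":0}
    - {"travel":[27,27,0],"roll":0,"jaw":0}
    - {"travel":[27,27,0],"roll":0,"jaw":0}
    - {"travel":[10,14,0],"roll":0,"jaw":0}

```text
clock: 2.1
tool_pos: [0.5337, 0.0368, 0.248]
orientation: [180.0, 0.0, -13.6]
force: [-1.1, 1.4, -0.5]
opening: 0.0005
gripper_force: 0.0
```

Request:
apply_moves:
  targets:
    - {"travel":[0,0,0],"roll":-6.7,"jaw":0}
    - {"travel":[0,0,0],"roll":-6.7,"jaw":0}
    - {"travel":[0,0,0],"roll":0,"jaw":0}
    - {"travel":[0,0,0],"roll":0,"jaw":0}

```text
clock: 2.5
tool_pos: [0.5326, 0.0391, 0.2483]
orientation: [180.0, 0.0, -0.2]
force: [0.4, -0.1, 0.5]
opening: 0.0004
gripper_force: 0.0
```

Run:
```python
from h import *
o=ctrl.get_obs();im=ctrl.snapshot("wrist")[:,:,::-1];cv2.imwrite("pics/w1.png",im)
print(o["clock"],o["tool_pos"],o["orientation"],o["joint_pos"],o["force"],o["opening"])
np.savez("w1.npz",p=o["tool_pos"],r=o["orientation"])
```

```text
2.5 [0.5326 0.0391 0.2483] [179.993    0.0271  -0.2448] [ 25.2452   7.2762 -17.075   -0.0059 -65.6762  64.5125] [ 0.3947 -0.1014  0.5373] 0.00040135663784934535
```

View pics/w1.png

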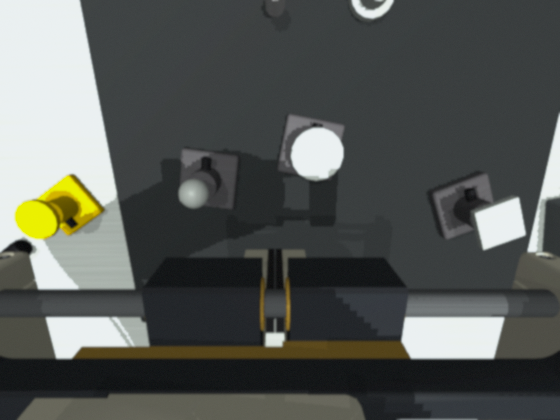

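The wrist view shows the round head at (317,153), the ball at (194,194) and the square at (498,222). I will cross-check these against the other views.

Run:
```python
from h import *
from scipy.spatial.transform import Rotation as R
t=cv2.imread("pics/top0.png");s=cv2.imread("pics/scene0.png");w=cv2.imread("pics/w1.png");d=np.load("w1.npz")
T=np.eye(4);T[:3,:3]=R.from_euler("xyz",d["r"],degrees=True).as_matrix();T[:3,3]=d["p"]
cw=ctrl.calibration("wrist");Tw=T@cw["hand_eye"]
ct=ctrl.calibration("top");cs=ctrl.calibration("scene")
br=lambda th:(lambda x:x.min(2)>th)
dk=lambda x:x.max(2)<60
for n,a,b,c,th,r,rw,z in(("round",(297,177),(296,235),(317,153),150,14,36,.116),("square",(362,201),(222,245),(498,222),150,14,36,.116),("ball",(257,188),(323,209),(194,194),100,7,22,.121)):
    p,sp=blob(t,a,r,br(th));q,sq=blob(s,b,r,br(th+10));u,su=blob(w,c,rw,br(th if n!="ball" else 95))
    X,e=tri(ray(ct["K"],ct["extrinsics"],p),ray(cs["K"],cs["extrinsics"],q))
    Y,f=tri(ray(ct["K"],ct["extrinsics"],p),ray(cw["K"],Tw,u))
    print(n,p,q,u,su[2:],X,e,Y,f,"W",plane(cw["K"],Tw,u,z),"T",plane(ct["K"],ct["extrinsics"],p,z))
p,_=blob(t,(436,230),9,dk);q,_=blob(s,(129,279),10,dk)
print("key",p,q,tri(ray(ct["K"],ct["extrinsics"],p),ray(cs["K"],cs["extrinsics"],q)),plane(ct["K"],ct["extrinsics"],p,.071))
```

```text
round [296.9786 176.4652] [295.6778 233.6722] [316.83   153.1233] [  53   52 2165] [0.5818 0.003  0.1136] 0.0004625448954043185 [0.5815 0.0021 0.1168] 0.0016999178185793712 W [0.5817 0.0012 0.116 ] T [0.5813 0.0029 0.116 ]
square [361.8817 200.3817] [221.36 245.35] [500.192  223.1196] [  51   53 1797] [ 0.5173 -0.1692  0.115 ] 0.0003171866005808715 [ 0.5172 -0.1689  0.119 ] 0.0009290898172754008 W [ 0.5164 -0.1716  0.116 ] T [ 0.5171 -0.1692  0.116 ]
ball [255.75   188.0667] [322.5676 208.2027] [192.2591 193.1611] [ 28  29 633] [0.5489 0.112  0.1239] 0.00013004714266294306 [0.5487 0.1113 0.1226] 0.001953684322021019 W [0.5479 0.1108 0.121 ] T [0.5494 0.1123 0.121 ]
key [436.0921 229.3816] [129. 278.] (array([ 0.4425, -0.3823,  0.0631]), np.float64(0.0004602143397883495)) [ 0.4421 -0.3796  0.071 ]
```

The views agree to within 2 mm:
- Round: (0.5815, 0.002)
- Square: (0.517, -0.170)
- Ball: (0.5485, 0.1115)
- Key: (0.442, -0.380)

The heights match the given sizes. I'll go over the round head and down to just above it.

Request:
apply_moves:
  targets:
    - {"travel":[24.5,18.5,20],"roll":0,"jaw":0}
    - {"travel":[24.5,18.5,20],"roll":0,"jaw":0}
    - {"travel":[0,0,25],"roll":0,"jaw":0}
    - {"travel":[0,0,20],"roll":0,"jaw":0}
    - {"travel":[0,0,12],"roll":0,"jaw":0}
    - {"travel":[0,0,6],"roll":0,"jaw":0}
    - {"travel":[0,0,0],"roll":0,"jaw":0}
    - {"travel":[0,0,0],"roll":0,"jaw":0}

```text
clock: 3.35
tool_pos: [0.5822, 0.0024, 0.1466]
orientation: [-180.0, -0.1, -0.0]
force: [-0.6, -0.8, -1.1]
opening: 0.0001
gripper_force: 0.0
```

Request:
apply_moves:
  targets:
    - {"travel":[0,0,2],"roll":0,"jaw":0}
    - {"travel":[0,0,2],"roll":0,"jaw":0}
    - {"travel":[0,0,2],"roll":0,"jaw":0}
    - {"travel":[0,0,2],"roll":0,"jaw":0}
    - {"travel":[0,0,2],"roll":0,"jaw":0}
    - {"travel":[0,0,2],"roll":0,"jaw":0}
    - {"travel":[0,0,2],"roll":0,"jaw":0}
    - {"travel":[0,0,2],"roll":0,"jaw":0}
    - {"travel":[0,0,0],"roll":0,"jaw":0}

```text
clock: 4.25
tool_pos: [0.5817, 0.002, 0.1292]
orientation: [180.0, 0.0, -0.1]
force: [0.1, -0.0, -0.6]
opening: 0.0005
gripper_force: 0.0
```

Request:
apply_moves:
  targets:
    - {"travel":[0,0,1],"roll":0,"jaw":0}
    - {"travel":[0,0,1],"roll":0,"jaw":0}

```text
clock: 4.45
tool_pos: [0.5817, 0.002, 0.1275]
orientation: [180.0, 0.0, -0.1]
force: [-1.3, 0.5, 2.1]
opening: 0.0005
gripper_force: 1.3
```

Run:
```python
from h import *
o=ctrl.get_obs();im=ctrl.snapshot("wrist")[:,:,::-1];s=ctrl.snapshot("scene")[:,:,::-1]
print(o["clock"],o["tool_pos"],o["force"],o["moment"])
cv2.imwrite("pics/w2.png",np.hstack([im[100:380,120:460],cv2.resize(s[190:290,250:350],(280,280),interpolation=2)]))
```

```text
4.45 [0.5817 0.002  0.1275] [-1.3333  0.5293  2.075 ] [0.0768 0.2719 0.0125]
```

View pics/w2.png

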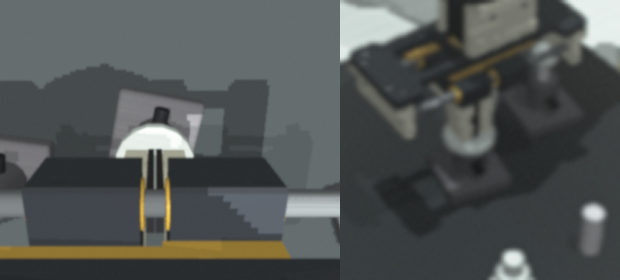

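The fingertips are in contact with the disc, centred on it. I continue gently, feeling for the stop.

Request:
apply_moves:
  targets:
    - {"travel":[0,0,0.7],"roll":0,"jaw":0}
    - {"travel":[0,0,0.5],"roll":0,"jaw":0}

```text
clock: 4.75
tool_pos: [0.5817, 0.002, 0.1264]
orientation: [180.0, 0.0, -0.1]
force: [-0.5, 0.0, 2.5]
opening: 0.0004
gripper_force: 1.3
```

Request:
apply_moves:
  targets:
    - {"travel":[0,0,0.5],"roll":0,"jaw":0}
    - {"travel":[0,0,0.5],"roll":0,"jaw":0}

```text
clock: 4.95
tool_pos: [0.5818, 0.002, 0.1262]
orientation: [180.0, -0.0, -0.0]
force: [-4.7, 1.9, 13.9]
opening: 0.0002
gripper_force: 6.4
```

The stop is felt at TCP z 0.126, as expected for fully down. I retreat and go to the square head.

Request:
apply_moves:
  targets:
    - {"travel":[0,0,-3],"roll":0,"jaw":0}
    - {"travel":[0,0,-17],"roll":0,"jaw":0}
    - {"travel":[0,0,-25],"roll":0,"jaw":0}
    - {"travel":[-13,35,0],"roll":0,"jaw":0}
    - {"travel":[-13,35,0],"roll":0,"jaw":0}
    - {"travel":[-13,34,0],"roll":0,"jaw":0}
    - {"travel":[-13,34,0],"roll":0,"jaw":0}
    - {"travel":[-13,34,0],"roll":0,"jaw":0}
    - {"travel":[0,0,0],"roll":0,"jaw":0}
    - {"travel":[0,0,0],"roll":0,"jaw":0}

```text
clock: 5.95
tool_pos: [0.5162, -0.1706, 0.1703]
orientation: [-180.0, -0.0, -0.2]
force: [0.4, 0.6, 0.5]
opening: 0.0007
gripper_force: 0.0
```

Request:
apply_moves:
  targets:
    - {"travel":[0,0,15],"roll":0,"jaw":0}
    - {"travel":[0,0,9],"roll":0,"jaw":0}
    - {"travel":[0,0,0],"roll":0,"jaw":0}
    - {"travel":[0,0,0],"roll":0,"jaw":0}

```text
clock: 6.35
tool_pos: [0.5168, -0.1694, 0.1462]
orientation: [180.0, 0.0, 0.0]
force: [0.3, -0.0, 0.9]
opening: 0.0005
gripper_force: 0.0
```

Now 18 mm to just above the stop, then feel for it.

Request:
apply_moves:
  targets:
    - {"travel":[0,0,2],"roll":0,"jaw":0}
    - {"travel":[0,0,2],"roll":0,"jaw":0}
    - {"travel":[0,0,2],"roll":0,"jaw":0}
    - {"travel":[0,0,2],"roll":0,"jaw":0}
    - {"travel":[0,0,2],"roll":0,"jaw":0}
    - {"travel":[0,0,2],"roll":0,"jaw":0}
    - {"travel":[0,0,2],"roll":0,"jaw":0}
    - {"travel":[0,0,2],"roll":0,"jaw":0}
    - {"travel":[0,0,1],"roll":0,"jaw":0}

```text
clock: 7.25
tool_pos: [0.5166, -0.1699, 0.1292]
orientation: [-180.0, -0.0, -0.1]
force: [1.0, 0.8, 2.7]
opening: 0.0006
gripper_force: 1.3
```

Request:
apply_moves:
  targets:
    - {"travel":[0,0,0.7],"roll":0,"jaw":0}
    - {"travel":[0,0,0.7],"roll":0,"jaw":0}

```text
clock: 7.45
tool_pos: [0.5167, -0.1699, 0.128]
orientation: [180.0, -0.0, -0.1]
force: [0.6, 1.3, 2.4]
opening: 0.0005
gripper_force: 1.3
```

Request:
apply_moves:
  targets:
    - {"travel":[0,0,0.6],"roll":0,"jaw":0}
    - {"travel":[0,0,0.6],"roll":0,"jaw":0}
    - {"travel":[0,0,0.6],"roll":0,"jaw":0}

```text
clock: 7.75
tool_pos: [0.5167, -0.1699, 0.1263]
orientation: [180.0, -0.0, -0.0]
force: [-1.4, 1.8, 8.4]
opening: 0.0003
gripper_force: 4.4
```

The square is on its stop. Next, the ball.

Request:
apply_moves:
  targets:
    - {"travel":[0,0,-3],"roll":0,"jaw":0}
    - {"travel":[0,0,-22],"roll":0,"jaw":0}
    - {"travel":[0,0,-32],"roll":0,"jaw":0}
    - {"travel":[4,-36,0],"roll":0,"jaw":0}
    - {"travel":[4,-40,0],"roll":0,"jaw":0}
    - {"travel":[4,-40,0],"roll":0,"jaw":0}
    - {"travel":[4,-40,0],"roll":0,"jaw":0}
    - {"travel":[4,-40,0],"roll":0,"jaw":0}
    - {"travel":[4,-40,0],"roll":0,"jaw":0}
    - {"travel":[4,-25,0],"roll":0,"jaw":0}

```text
clock: 8.75
tool_pos: [0.5446, 0.0933, 0.1831]
orientation: [180.0, 0.0, 0.0]
force: [0.4, -0.6, 0.6]
opening: 0.0003
gripper_force: 0.0
```

Request:
apply_moves:
  targets:
    - {"travel":[4,-20,0],"roll":0,"jaw":0}
    - {"travel":[0,0,0],"roll":0,"jaw":0}
    - {"travel":[0,0,0],"roll":0,"jaw":0}
    - {"travel":[0,0,0],"roll":0,"jaw":0}

```text
clock: 9.15
tool_pos: [0.5486, 0.1103, 0.183]
orientation: [180.0, 0.0, -0.1]
force: [-0.7, -0.1, -0.6]
opening: 0.0005
gripper_force: 0.0
```

Run:
```python
from h import *
o=ctrl.get_obs();im=ctrl.snapshot("wrist")[:,:,::-1];s=ctrl.snapshot("scene")[:,:,::-1]
print(o["clock"],o["tool_pos"],o["orientation"],o["force"])
cv2.imwrite("pics/w3.png",np.hstack([im[60:420],cv2.resize(s[170:290,260:360],(240,288),interpolation=2)[:360] if 0 else cv2.resize(s[150:300,260:360],(240,360),interpolation=2)]))
```

```text
9.15 [0.5486 0.1103 0.183 ] [179.9806   0.035   -0.1006] [-0.7235 -0.0912 -0.5711]
```

View pics/w3.png

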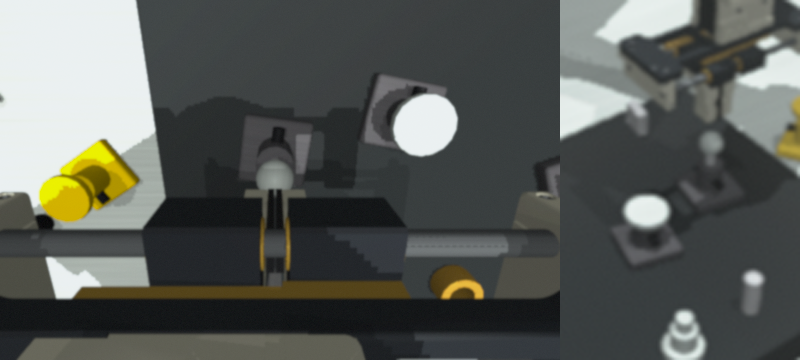

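The ball is in line with the fingers at (275,235 in the full frame). I press it, with the stop expected at TCP z 0.144.

Request:
apply_moves:
  targets:
    - {"travel":[0,0,12],"roll":0,"jaw":0}
    - {"travel":[0,0,8],"roll":0,"jaw":0}
    - {"travel":[0,0,2],"roll":0,"jaw":0}
    - {"travel":[0,0,2],"roll":0,"jaw":0}
    - {"travel":[0,0,2],"roll":0,"jaw":0}
    - {"travel":[0,0,2],"roll":0,"jaw":0}
    - {"travel":[0,0,2],"roll":0,"jaw":0}
    - {"travel":[0,0,2],"roll":0,"jaw":0}

```text
clock: 10.05
tool_pos: [0.5489, 0.1111, 0.1513]
orientation: [-180.0, -0.0, -0.0]
force: [-1.5, -1.3, 2.5]
opening: 0.0005
gripper_force: 1.4
```

Request:
apply_moves:
  targets:
    - {"travel":[0,0,1.5],"roll":0,"jaw":0}
    - {"travel":[0,0,1],"roll":0,"jaw":0}
    - {"travel":[0,0,1],"roll":0,"jaw":0}

```text
clock: 10.35
tool_pos: [0.5489, 0.1111, 0.1477]
orientation: [180.0, -0.0, -0.0]
force: [0.0, -1.0, 3.2]
opening: 0.0001
gripper_force: 1.3
```

Request:
apply_moves:
  targets:
    - {"travel":[0,0,1],"roll":0,"jaw":0}
    - {"travel":[0,0,1],"roll":0,"jaw":0}
    - {"travel":[0,0,0.6],"roll":0,"jaw":0}

```text
clock: 10.65
tool_pos: [0.5489, 0.1111, 0.145]
orientation: [180.0, -0.0, -0.1]
force: [-0.6, -1.2, 2.1]
opening: 0.0005
gripper_force: 1.3
```

Request:
apply_moves:
  targets:
    - {"travel":[0,0,0.6],"roll":0,"jaw":0}
    - {"travel":[0,0,0.6],"roll":0,"jaw":0}

```text
clock: 10.85
tool_pos: [0.5489, 0.1111, 0.1439]
orientation: [180.0, -0.0, -0.0]
force: [-0.8, -1.5, 6.0]
opening: 0.0005
gripper_force: 3.2
```

The ball is on its stop. I retreat straight up and go to the zero key.

Request:
apply_moves:
  targets:
    - {"travel":[0,0,-3],"roll":0,"jaw":0}
    - {"travel":[0,0,-20],"roll":0,"jaw":0}
    - {"travel":[0,0,-25],"roll":0,"jaw":0}
    - {"travel":[-7,31,0],"roll":0,"jaw":0}
    - {"travel":[-8,35,0],"roll":0,"jaw":0}
    - {"travel":[-8,35,0],"roll":0,"jaw":0}
    - {"travel":[-8,35,0],"roll":0,"jaw":0}
    - {"travel":[-8,35,0],"roll":0,"jaw":0}
    - {"travel":[-8,35,0],"roll":0,"jaw":0}
    - {"travel":[-8,35,0],"roll":0,"jaw":0}

```text
clock: 11.85
tool_pos: [0.4932, -0.1309, 0.192]
orientation: [-180.0, -0.0, -0.0]
force: [0.3, 1.3, 0.3]
opening: 0.0007
gripper_force: 0.0
```

Request:
apply_moves:
  targets:
    - {"travel":[-8,35,0],"roll":0,"jaw":0}
    - {"travel":[-8,35,0],"roll":0,"jaw":0}
    - {"travel":[-8,35,0],"roll":0,"jaw":0}
    - {"travel":[-8,35,0],"roll":0,"jaw":0}
    - {"travel":[-8,35,0],"roll":0,"jaw":0}
    - {"travel":[-8,35,0],"roll":0,"jaw":0}
    - {"travel":[-4,40,0],"roll":0,"jaw":0}
    - {"travel":[0,0,0],"roll":0,"jaw":0}
    - {"travel":[0,0,0],"roll":0,"jaw":0}

```text
clock: 12.75
tool_pos: [0.4409, -0.3804, 0.1913]
orientation: [-180.0, 0.0, -0.2]
force: [-0.5, 1.1, -0.5]
opening: 0.0007
gripper_force: 0.0
```

Run:
```python
from h import *
from scipy.spatial.transform import Rotation as R
o=ctrl.get_obs();im=ctrl.snapshot("wrist")[:,:,::-1];s=ctrl.snapshot("scene")[:,:,::-1]
print(o["clock"],o["tool_pos"],o["orientation"],o["force"])
T=np.eye(4);T[:3,:3]=R.from_euler("xyz",o["orientation"],degrees=True).as_matrix();T[:3,3]=o["tool_pos"]
cw=ctrl.calibration("wrist");Tw=T@cw["hand_eye"]
q=np.linalg.inv(Tw)@[.442,-.380,.071,1];u=cw["K"]@q[:3];print("key expected px",u[:2]/u[2])
cv2.imwrite("pics/w4.png",np.hstack([im[60:420],cv2.resize(s[150:300,200:360],(240,225),interpolation=2) if 0 else cv2.resize(s[180:330,260:360],(240,360),interpolation=2)]))
cv2.imwrite("pics/w4full.png",im)
```

```text
12.75 [ 0.4409 -0.3804  0.1913] [-179.9614    0.03     -0.1813] [-0.4654  1.1123 -0.4595]
key expected px [273.0271 210.4542]
```

View pics/w4.png

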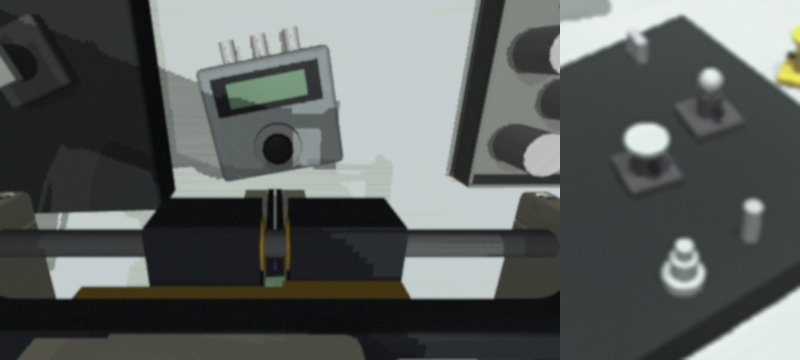

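The grey readout's key is at (278,210) in the full frame, about 4 mm to the right of where I expected it. I shift slightly and descend; contact is expected at TCP z 0.093, fully down at 0.088.

Request:
apply_moves:
  targets:
    - {"travel":[1,2.5,15],"roll":0,"jaw":0}
    - {"travel":[0,0,25],"roll":0,"jaw":0}
    - {"travel":[0,0,25],"roll":0,"jaw":0}
    - {"travel":[0,0,15],"roll":0,"jaw":0}
    - {"travel":[0,0,9],"roll":0,"jaw":0}
    - {"travel":[0,0,3],"roll":0,"jaw":0}
    - {"travel":[0,0,0],"roll":0,"jaw":0}
    - {"travel":[0,0,0],"roll":0,"jaw":0}

```text
clock: 13.65
tool_pos: [0.443, -0.3823, 0.1008]
orientation: [180.0, -0.1, -0.0]
force: [-0.7, -0.1, -0.1]
opening: 0.0003
gripper_force: 0.0
```

Request:
apply_moves:
  targets:
    - {"travel":[0,0,1.5],"roll":0,"jaw":0}
    - {"travel":[0,0,1.5],"roll":0,"jaw":0}
    - {"travel":[0,0,1.5],"roll":0,"jaw":0}
    - {"travel":[0,0,1.5],"roll":0,"jaw":0}
    - {"travel":[0,0,1],"roll":0,"jaw":0}
    - {"travel":[0,0,0.5],"roll":0,"jaw":0}
    - {"travel":[0,0,0],"roll":0,"jaw":0}

```text
clock: 14.35
tool_pos: [0.4423, -0.3824, 0.0924]
orientation: [180.0, 0.0, -0.1]
force: [-0.0, -0.0, 0.9]
opening: 0.0003
gripper_force: 0.9
```

Request:
apply_moves:
  targets:
    - {"travel":[0,0,1],"roll":0,"jaw":0}
    - {"travel":[0,0,1],"roll":0,"jaw":0}
    - {"travel":[0,0,1],"roll":0,"jaw":0}
    - {"travel":[0,0,0.7],"roll":0,"jaw":0}
    - {"travel":[0,0,0],"roll":0,"jaw":0}

```text
clock: 14.85
tool_pos: [0.4423, -0.3823, 0.0887]
orientation: [180.0, 0.0, -0.0]
force: [-2.2, 0.8, 4.0]
opening: 0.0006
gripper_force: 2.0
```

The key is about 4.3 mm down at 4 N. I release it and retreat.

Request:
apply_moves:
  targets:
    - {"travel":[0,0,-2],"roll":0,"jaw":0}
    - {"travel":[0,0,-5],"roll":0,"jaw":0}
    - {"travel":[0,0,-15],"roll":0,"jaw":0}
    - {"travel":[0,0,-30],"roll":0,"jaw":0}
    - {"travel":[0,0,-40],"roll":0,"jaw":0}
    - {"travel":[0,0,-30],"roll":0,"jaw":0}
    - {"travel":[0,0,-20],"roll":0,"jaw":0}
    - {"travel":[0,0,0],"roll":0,"jaw":0}
    - {"travel":[0,0,0],"roll":0,"jaw":0}
    - {"travel":[0,0,0],"roll":0,"jaw":0}

```text
clock: 15.85
tool_pos: [0.4419, -0.3819, 0.2296]
orientation: [-179.9, 0.1, -0.1]
force: [0.6, 0.6, 0.3]
opening: 0.0007
gripper_force: 0.0
```

Run:
```python
from h import *
o=ctrl.get_obs();t=ctrl.snapshot("top")[:,:,::-1];s=ctrl.snapshot("scene")[:,:,::-1]
print(o["clock"],o["tool_pos"],o["force"])
ct=ctrl.calibration("top");cs=ctrl.calibration("scene")
br=lambda th:(lambda x:x.min(2)>th)
for n,a,b,th,r in(("round",(297,177),(296,238),150,14),("square",(362,201),(222,248),150,14),("ball",(257,188),(323,212),100,7)):
    try:
        p,_=blob(t,a,r,br(th));q,_=blob(s,b,r,br(th+10));print(n,p,q,tri(ray(ct["K"],ct["extrinsics"],p),ray(cs["K"],cs["extrinsics"],q)))
    except Exception as e: print(n,e)
dk=lambda x:x.max(2)<60
q,_=blob(s,(129,279),10,dk);print("key scene (was 129,278)",q)
cv2.imwrite("pics/end.png",np.hstack([cv2.resize(t[100:280,120:460],(400,212)),cv2.resize(s[180:330,80:363],(400,212))]))
```

```text
15.85 [ 0.4419 -0.3819  0.2296] [0.6403 0.6161 0.3377]
round [296.5714 177.5   ] [295.694  237.4262] (array([0.5812, 0.0037, 0.1002]), np.float64(0.000211327706290216))
square attempt to get argmax of an empty sequence
ball [256.2632 188.6184] [322.36 212.12] (array([0.5493, 0.1117, 0.111 ]), np.float64(3.0722684322311614e-05))
key scene (was 129,278) [129.4366 277.9718]
```

View pics/end.png

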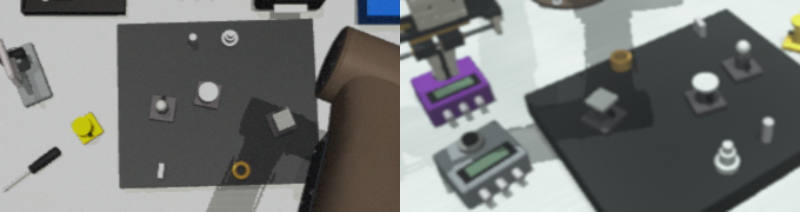

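The final view shows all gauges upright in place, the round and ball heads about 13 mm lower, and the key back at its original pixel. The square head is in shadow, but I felt it reach its stop. The robot is clear of everything.

```bash
python3 -c "
from plant import ctrl
print(ctrl.close_job())"
```

```text
the job is handed in; nothing more can be done
None
```

I pressed the round, square and ball plungers down to their stops in that order, then pressed the zero key and it sprang back; the job is handed in at about 16 s, with no verdict returned.

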